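Sort the crimping bench parts into their trays

TASK

Sort the five parts left on the crimping bench: the two banded steel crimping dies go in the blue tray, the two cable glands in the orange tray and the white connector hood in the green tray. Stand each one upright on the floor of a bay, one part to a bay; set them down rather than drop them, and leave them all released and still.

Things in the scene. Friction and masses are not known exactly. Their poses are not given: they have to be found in the camera images.
- die_yellow_center (a point): Loose crimping die with a yellow band and yellow marks on top: bare steel block 40 (its x) x 26 (its y) x 46 mm tall (z up), a 14 mm wide, 10 mm deep notch across its top along y. About 0.2 kg. Stands upright, at any yaw. The point is its centre, 23 mm above its underside. Grip it across the 26 mm (closing along its y), 5 to 10 mm above this point.
- die_red_center (a point): Loose crimping die with a red band and red marks on top: bare steel block 40 (its x) x 26 (its y) x 46 mm tall (z up), a 14 mm wide, 10 mm deep notch across its top along y. About 0.2 kg. Stands upright, at any yaw. The point is its centre, 23 mm above its underside. Grip it across the 26 mm (closing along its y), 5 to 10 mm above this point.
- gland_brass_center (a point): Loose cable gland, brass metal with a black top insert: round, 48 mm tall, standing upright on its threaded end (27 mm dia, 16 mm long); hexagonal collar (35 mm over corners) 16 to 25 mm up; above it a round nut, 30 mm dia, to the top. About 0.09 kg. The point is its centre, 24 mm above its underside; z up. Grip the nut, about 10 mm above this point.
- gland_black_center (a point): Loose cable gland, black plastic with a red top insert: round, 48 mm tall, standing upright on its threaded end (27 mm dia, 16 mm long); hexagonal collar (35 mm over corners) 16 to 25 mm up; above it a round nut, 30 mm dia, to the top. About 0.04 kg. The point is its centre, 24 mm above its underside; z up. Grip the nut, about 10 mm above this point.
- hood_center (a point): Loose connector hood: white metal housing, black seal round its foot, 44 (its x) x 30 (its y) x 50 mm tall (z up); the top 10 mm is 34 mm long, stepped back at +x, where a round grey cable entry sticks out 5 mm. About 0.12 kg. Stands upright, at any yaw. The point is its centre, 25 mm above its underside. Grip it across the 30 mm (closing along its y), 5 to 10 mm above this point.
- tray_blue: Blue tray for crimping dies, fixed to the table. 68 (its x) x 132 (its y) x 18 mm high, walls and floor 4 mm thick; a 4 mm divider, full height, splits it into two bays, each 60 x 60 mm inside, centred 32 mm to either side of the tray's centre along its y. Origin: centre of its underside, on the table; the bays' floor is 4 mm above it, z up.
- tray_orange: Orange tray for cable glands, fixed to the table. 68 (its x) x 132 (its y) x 18 mm high, walls and floor 4 mm thick; a 4 mm divider, full height, splits it into two bays, each 60 x 60 mm inside, centred 32 mm to either side of the tray's centre along its y. Origin: centre of its underside, on the table; the bays' floor is 4 mm above it, z up.
- tray_green: Green tray for the connector hood, fixed to the table, with one bay: 68 x 68 x 18 mm high outside, walls and floor 4 mm thick, 60 x 60 mm inside. Origin: centre of its underside, on the table; the bay's floor is 4 mm above it, z up.
There are look-alikes about, which are no part of the job. What is meant by the part that bears gland_brass_center is not pink or turquoise, and is the smaller of those in its own colour.

How it is judged:
By the outcome, as a careful person would: the job done as asked, in the order asked, and still so for the second after the job is handed in, with the robot touching nothing.
It also fails if it takes over 120 s, if anything falls off the work surface, if the arm or the gripper's body presses on something with over 40 N, if the wrist force passes 120 N, or if a joint passes its speed limit or range.

ROBOT

A 6-joint arm with a two-finger parallel gripper is mounted at the origin on the work surface. World frame = base frame: x ahead of the robot, y to its left, z up, the work surface at z = 0. Lengths are in mm, angles in rad, forces in N, time in s.
With the tool pointing down it reaches from about 275 to 750 mm from the base axis. Payload 10.2 kg.
Tool frame: the origin (TCP) lies midway between the tips of the shut fingers; the grasp point (between the pads) lies 19 mm behind it; z points along the fingers, y is the line along which they close (so a half turn about z gives the same grasp; the last joint's range is limited). The gripper opens to 85 mm and grips with 20 to 120 N. Pads are 22 mm wide; open, the fingers measure 114 mm over their backs; the gripper's body (76 mm by 85 mm) begins 54 mm behind the grasp point. The pads swing forward as they close: fully open they stand 13 mm farther back than shut.
Start: joints at [-1.525, 0.313, 1.498, -0, 1.331, -0.223], TCP at [139.413, -506.157, 231.294] pointing down, gripper open.
Joint ranges: [-2.94, 2.94], [-0.97, 2.17], [0.19, 2.56], [-1.23, 4.37], [0.02, 3.11], [-2.88, 2.88]. Speed limits (rad/s): [2.39, 2.39, 3.01, 3.14, 3.14, 3.14].

INTERFACE

Orientations are given as a unit quaternion [w, x, y, z].
In Python, from rig import ctrl gives the robot as it stands.
- The arm moves only by the tool send_rows, never from a script. Its argument "targets" is a list of rows, each an object with "offset": the shift along the world's x, y, z in cm, a list of three; "spin": the turn about the world's z in rad. A call has 1 to 8 rows; each row is the pose to reach, as a shift and turn from the pose commanded when the call began; what a row does not reach only later rows make up. A row lasts 1/12 s, in which the tool goes at most 41.7 mm and 7.16 degrees, less where a joint would pass 70% of its speed; a pose out of reach is approached as far as the arm can. A call with a gripper value outside its range is refused whole. "grip" is the opening, from 0 (shut) to 1 (fully open), set as the call begins (left out, the last holds). The fingers move at their own pace and stop on an object; "squeeze" is the grip in N (left out, the last holds). Time passes only in rows, so rows that repeat a pose let the fingers close. It gives the time, the measured TCP pose, the force, the opening and the grip force at its end, in the units of the state.
- ctrl.sense(): the state, without advancing time (a new reading comes with each control period).
- ctrl.capture(name): name is "scene" or "top"; returns (picture, depth): 480x640x3 uint8, red, green, blue; 480x640 float32, mm along the optical axis (not along the pixel's ray), 0 where there is no reading.
- ctrl.calibration(name): a dict with "fx", "fy", "cx", "cy" (pixels), "view" (4x4, takes a point from world to camera coordinates). Camera axes: x right, y down, z forward; pixel columns grow to the right and rows downward; lengths in mm; the calibration is good to about 2 mm. A picture is of the moment at which its call begins. calibration takes no time and is no camera call.
- ctrl.finish_job(): hands the job in; it is judged then, once.
Trained networks look in the newest picture that a camera, given by its name, has taken for a name from the list of things; names that differ only in an ending like _2 or _b are one class to them, and where a whole thing is asked for, a point or a joint stands for the part that bears it (a point fixed in the world has none). Each returns a list of dicts, best first, with "conf" (0 to 1); they miss things now and then, are a little off and sometimes report something else, mostly with a low value. They report only what shows in the picture. A call takes as long as a camera call. They do not tell look-alikes from the thing itself.
- ctrl.search_frame(camera, query): "box" ([left, top, right, bottom] in pixels, round what is visible of it).
- ctrl.place_of(camera, query): "uv" ([column, row] in pixels: a listed point, or the origin of a listed thing).
The state is a dict: "time_s": time; "joints": joint angles; "dq": joint speeds; "tau": joint torques, N m; "eef_pos": TCP position; "ee_rot": TCP orientation; "force": force on the tool from outside, world axes, zero at the start; "wrist_torque": the same for the moment, N m; "grip_width": opening from 0.0 (shut) to 1.0 (fully open); "grip_force": force on a finger pad.
Only numpy, scipy, OpenCV 4.12 (cv2) and the standard library are available. Lean on these libraries where they do the work, as an engineer would, in place of code of your own. Each camera call takes 0.05 s, during which the arm holds its last target. There are 200 camera calls.

## Working session

There is one attempt and no reset: what is moved stays moved. The work goes in short steps, Python scripts to look and compute and a tool call to move; the robot and the scene stay as the last step left them, time stands still between calls to the robot, and variables do not carry over. Pictures are saved under pics/ and viewed, at most 14 in all, crops included, and the job is handed in when it is done.

Besides the shell and the picture viewer there is one more tool, called after "Call:" by a JSON object that holds its "method" and its "body", one argument or row to a line. send_rows: Moves the arm, as the interface text tells. Its arguments: {"type":"object","properties":{"targets":{"type":"array"},"grip":{"type":"number"},"squeeze":{"type":"number"}},"required":["targets"]}

```bash
mkdir -p pics; cat > h.py <<'E'
import numpy as np, cv2
from rig import ctrl
def cap(n,f=None):
    p,d=ctrl.capture(n)
    if f: cv2.imwrite('pics/'+f,p[:,:,::-1])
    return p,d
def world(n,u,v,d=None,z=None):
    c=ctrl.calibration(n);V=np.array(c['view']);R,t=V[:3,:3],V[:3,3]
    r=np.array([(u-c['cx'])/c['fx'],(v-c['cy'])/c['fy'],1.])
    o=-R.T@t; w=R.T@r
    if d is None: d=(z-o[2])/w[2]
    return o+w*d
def cloud(n,d):
    c=ctrl.calibration(n);V=np.array(c['view']);R,t=V[:3,:3],V[:3,3]
    v,u=np.mgrid[:480,:640]
    P=np.stack([(u-c['cx'])/c['fx']*d,(v-c['cy'])/c['fy']*d,d],-1)
    return (P-t)@R
E
python3 - <<'E'
from h import *
for n in('scene','top'):
    p,d=cap(n,n+'0.png')
    print(n,world(n,320,240,0.),np.median(d))
    for q in('die_yellow_center','die_red_center','gland_brass_center','gland_black_center','hood_center','tray_blue','tray_orange','tray_green'):
        z={'d':23,'g':24,'h':25,'t':0}[q[0]]
        print(q,[(round(r['conf'],2),np.round(r['uv']).tolist(),np.round(world(n,*r['uv'],z=z)[:2]).tolist()) for r in ctrl.place_of(n,q)[:5]])
print(ctrl.sense())
E
```

```text
scene [1284.17092307  -11.68758531  658.41847064] 1032.1237
die_yellow_center [(0.7, [331.0, 242.0], [492.0, 5.0])]
die_red_center [(0.59, [333.0, 312.0], [663.0, 7.0]), (0.57, [492.0, 238.0], [475.0, 291.0])]
gland_brass_center [(0.97, [440.0, 221.0], [427.0, 207.0]), (0.72, [316.0, 205.0], [380.0, -23.0]), (0.71, [405.0, 228.0], [450.0, 139.0]), (0.71, [367.0, 209.0], [392.0, 73.0])]
gland_black_center [(0.77, [174.0, 230.0], [466.0, -277.0])]
hood_center [(0.66, [243.0, 215.0], [419.0, -159.0])]
tray_blue [(0.81, [335.0, 313.0], [643.0, 11.0])]
tray_orange [(0.79, [452.0, 297.0], [602.0, 202.0])]
tray_green [(0.89, [205.0, 291.0], [595.0, -201.0])]
top [ 426.48249108  -19.28483222 1215.76842171] 1214.6107
die_yellow_center [(0.84, [331.0, 258.0], [477.0, 3.0])]
die_red_center [(0.65, [193.0, 256.0], [473.0, 290.0])]
gland_brass_center [(0.82, [338.0, 302.0], [387.0, -14.0]), (0.65, [299.0, 290.0], [409.0, 67.0]), (0.56, [231.0, 279.0], [427.0, 209.0]), (0.49, [266.0, 267.0], [453.0, 138.0])]
gland_black_center [(0.53, [470.0, 269.0], [462.0, -280.0])]
hood_center [(0.63, [413.0, 2
[... 207 characters left out ...]
-196.0])]
{'time_s': 0.9, 'joints': array([-1.52539282e+00,  3.12918504e-01,  1.49770634e+00,  1.20785828e-06,
        1.33104013e+00, -2.23400299e-01]), 'dq': array([ 0.00065333, -0.00029515,  0.00122587,  0.00145309,  0.00234874,
        0.00049105]), 'tau': array([-1.71778579e-04, -4.12168944e+01, -2.59889978e+01, -1.90310225e-04,
        5.90833151e-04, -1.91796369e-05]), 'eef_pos': array([ 139.41679501, -506.14398328,  231.28231225]), 'ee_rot': array([-3.5968997e-05,  9.9098167e-01,  1.3399749e-01,  3.7986419e-06]), 'force': array([ 0.2600271 , -1.11758969, -0.46982389]), 'wrist_torque': array([-0.0004311 , -0.02444417, -0.05377144]), 'grip_force': 0.0, 'grip_width': 0.9994368503964216}
```

```bash
python3 - <<'E'
import cv2
a=cv2.imread('pics/top0.png')[130:340,150:540]
cv2.imwrite('pics/top0c.png',cv2.resize(a,None,fx=2.05,fy=2.05,interpolation=cv2.INTER_CUBIC))
E
```

```text
(no output)
```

View pics/top0c.png

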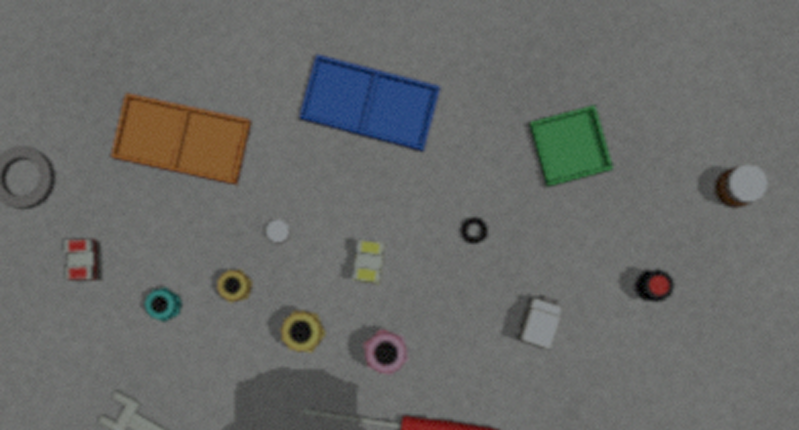

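View pics/scene0.png

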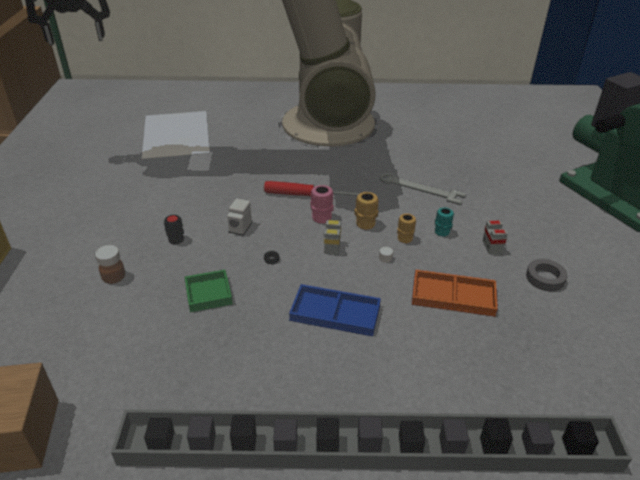

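The top crop shows the yellow die at full-frame px (331,258), red die (190,256), small brass gland (264,269; the larger one at (297,291) is the look-alike), black gland (470,269) and hood (413,288). The trays lie behind them. The scene view agrees.

```bash
cat > m.py <<'E'
from h import *
E={'yel':(477,3,46),'red':(473,290,46),'brass':(453,138,48),'bigbrass':(409,67,48),'black':(462,-280,48),'hood':(417,-163,50)}
def parts(n,names=E):
    p,d=cap(n); C=cloud(n,d)
    for k in names:
        x,y,h=E[k]
        m=(np.hypot(C[...,0]-x,C[...,1]-y)<42)&(C[...,2]>(h-16 if k!='hood' else 15))&(d>0)
        P=C[m]; r=cv2.minAreaRect(P[:,:2].astype(np.float32))
        T=P[P[:,2]>np.percentile(P[:,2],90)-6]
        (cx,cy),rad=cv2.minEnclosingCircle(T[:,:2].astype(np.float32))
        print(n,k,m.sum(),'rect',np.round(r[0],1),np.round(r[1],1),round(r[2],1),'mean',P.mean(0).round(1),'circ',round(cx,1),round(cy,1),round(rad,1),'zmax',P[:,2].max().round(1))
def trays(n):
    p,d=cap(n); C=cloud(n,d); hs=cv2.cvtColor(p,cv2.COLOR_RGB2HSV)
    for k,lo,hi in(('blue',105,125),('orange',5,15),('green',55,80)):
        m=(hs[...,0]>=lo)&(hs[...,0]<=hi)&(hs[...,1]>110)&(C[...,0]>540)&(C[...,0]<720)&(abs(C[...,1])<320)
        m=cv2.morphologyEx(m.astype(np.uint8),cv2.MORPH_OPEN,np.ones((3,3)))>0
        P=C[m]
        r=cv2.minAreaRect(P[:,:2].astype(np.float32)); print(n,k,m.sum(),np.round(r[0],1),np.round(r[1],1),round(r[2],1),'z',np.percentile(P[:,2],[5,50,95]).round(1))
E
python3 - <<'E'
from m import *
for n in('top','scene'): parts(n); trays(n)
E
```

```text
top yel 263 rect [477.3   7.1] [26.6 39.8] 83.8 mean [477.2   6.9  43. ] circ 477.3 6.7 22.6 zmax 52.4
top red 282 rect [470.4 294.4] [40.3 27.1] 6.5 mean [470.7 294.1  42.6] circ 471.1 295.2 22.7 zmax 52.5
top brass 187 rect [449.  139.5] [28.5 29.5] 2.4 mean [449.1 139.4  48. ] circ 449.1 140.8 15.2 zmax 54.3
top bigbrass 330 rect [405.5  70.4] [38.5 40.9] 1.8 mean [406.4  69.   60.1] circ 406.7 69.7 19.1 zmax 68.8
top black 199 rect [ 460.9 -275.6] [30.  29.8] 36.1 mean [ 461.5 -274.9   47.1] circ 462.0 -276.3 15.2 zmax 55.2
top hood 382 rect [ 423.5 -165. ] [30.8 48.9] 74.4 mean [ 422.4 -163.1   45.5] circ 416.8 -162.5 21.0 zmax 55.5
top blue 1997 [640.4  11. ] [131.5  68.5] 77.2 z [ 1.1  5.5 19.7]
top orange 690 [598.8 203.3] [132.   67.5] 79.8 z [ 1.6 11.9 20.9]
top green 1009 [ 600.7 -194.5] [66.2 67.1] 16.0 z [ 0.8  5.3 19.6]
scene yel 330 rect [479.1   6.1] [26.3 46.4] 84.5 mean [483.7   6.2  42.5] circ 479.5 6.9 24.9 zmax 50.2
scene red 376 rect [473.6 294.3] [43.3 27.3] 4.7 mean [477.  292.5  42. ] circ 472.9 294.1 23.4 zmax 51.4
scene brass 258 rect [452.9 138.9] [31.3 29.9] 36.0 mean [456.7 138.4  44.4] circ 451.0 138.4 16.1 zmax 51.9
scene bigbrass 489 rect [410.9  69.3] [36.7 40.2] 14.1 mean [416.9  68.5  52.8] circ 409.3 67.6 21.2 zmax 66.3
scene black 263 rect [ 464.6 -276.2] [31.6 31.1] 69.0 mean [ 468.7 -275.6   44.4] circ 463.7 -278.2 16.2 zmax 52.2
scene hood 582 rect [ 425.2 -165.4] [31.8 51.5] 74.4 mean [ 431.3 -163.5   38.8] circ 419.1 -162.5 22.2 zmax 53.6
scene blue 2871 [644.1  10.8] [130.   70.3] 76.6 z [ 3.4  6.1 18.8]
scene orange 2903 [602.4 205.5] [135.2  71.3] 79.2 z [ 3.4  6.5 19.1]
scene green 550 [ 605.6 -192.6] [66.1 55.1] 15.9 z [ 3.1  5.  18.3]
```

Call:
{"method": "send_rows", "body": {
  "targets": [
    {"offset":[33.9,51.3,0],"spin":-0.12},
    {"offset":[33.9,51.3,0],"spin":-0.24},
    {"offset":[33.9,51.3,0],"spin":-0.37},
    {"offset":[33.9,51.3,0],"spin":-0.37},
    {"offset":[33.9,51.3,0],"spin":-0.37},
    {"offset":[33.9,51.3,0],"spin":-0.37},
    {"offset":[33.9,51.3,0],"spin":-0.37},
    {"offset":[33.9,51.3,0],"spin":-0.37}
  ],
  "grip": 1.0,
  "squeeze": 40
}}

```text
time_s: 1.77
eef_pos: [323.0, -227.4, 231.5]
ee_rot: [0.0, 0.999, -0.051, 0.0]
force: [1.0, -0.1, 0.2]
grip_width: 1.002
grip_force: 0.0
```

Call:
{"method": "send_rows", "body": {
  "targets": [
    {"offset":[15.5,23.4,0],"spin":0},
    {"offset":[15.5,23.4,0],"spin":0},
    {"offset":[15.5,23.4,0],"spin":0},
    {"offset":[15.5,23.4,0],"spin":0},
    {"offset":[15.5,23.4,0],"spin":0},
    {"offset":[15.5,23.4,0],"spin":0},
    {"offset":[15.5,23.4,0],"spin":0},
    {"offset":[15.5,23.4,0],"spin":0}
  ]
}}

```text
time_s: 2.43
eef_pos: [479.1, 8.7, 231.1]
ee_rot: [-0.001, 0.999, -0.048, 0.0]
force: [0.1, 0.2, -0.2]
grip_width: 0.996
grip_force: 0.0
```

Call:
{"method": "send_rows", "body": {
  "targets": [
    {"offset":[-0.1,-0.2,-10],"spin":0},
    {"offset":[-0.1,-0.2,-10],"spin":0},
    {"offset":[-0.1,-0.2,-14],"spin":0},
    {"offset":[-0.1,-0.2,-18],"spin":0},
    {"offset":[-0.1,-0.2,-20],"spin":0},
    {"offset":[-0.1,-0.2,-21],"spin":0},
    {"offset":[-0.1,-0.2,-21.9],"spin":0},
    {"offset":[-0.1,-0.2,-21.9],"spin":0}
  ]
}}

```text
time_s: 3.1
eef_pos: [476.5, 2.5, 12.2]
ee_rot: [-0.0, 0.999, -0.051, -0.0]
force: [-0.1, 0.0, 0.6]
grip_width: 1.002
grip_force: 0.0
```

Call:
{"method": "send_rows", "body": {
  "targets": [
    {"offset":[0,0,0],"spin":0},
    {"offset":[0,0,0],"spin":0},
    {"offset":[0,0,0],"spin":0},
    {"offset":[0,0,0],"spin":0},
    {"offset":[0,0,0],"spin":0},
    {"offset":[0,0,0],"spin":0},
    {"offset":[0,0,0],"spin":0},
    {"offset":[0,0,0],"spin":0}
  ],
  "grip": 0.0
}}

```text
time_s: 3.77
eef_pos: [476.9, 2.8, 13.1]
ee_rot: [0.0, 0.999, -0.051, 0.001]
force: [-1.5, 1.3, 6.3]
grip_width: 0.297
grip_force: 39.9
```

Call:
{"method": "send_rows", "body": {
  "targets": [
    {"offset":[0,0,2],"spin":0},
    {"offset":[0,0,5],"spin":0},
    {"offset":[0,0,9],"spin":0},
    {"offset":[0,0,9],"spin":0},
    {"offset":[4,-0.6,9],"spin":-0.06},
    {"offset":[8,-1.2,9],"spin":-0.13},
    {"offset":[12,-1.8,9],"spin":-0.13},
    {"offset":[15.8,-2.3,9],"spin":-0.13}
  ]
}}

```text
time_s: 4.43
eef_pos: [636.0, -20.6, 101.9]
ee_rot: [0.0, 0.993, -0.116, -0.0]
force: [1.2, -0.8, -2.2]
grip_width: 0.295
grip_force: 40.0
```

Call:
{"method": "send_rows", "body": {
  "targets": [
    {"offset":[0,0,0],"spin":0},
    {"offset":[0,0,0],"spin":0},
    {"offset":[0,0,0],"spin":0}
  ]
}}

```text
time_s: 4.68
eef_pos: [633.6, -20.0, 101.4]
ee_rot: [-0.0, 0.993, -0.115, -0.001]
force: [0.0, -0.5, -2.2]
grip_width: 0.299
grip_force: 40.0
```

```bash
python3 - <<'E'
from h import *
for n in('scene','top'): cap(n,n+'1.png')
a=cv2.imread('pics/scene1.png')[180:400,180:520]; b=cv2.imread('pics/top1.png')[130:350,150:540]
cv2.imwrite('pics/s1.png',np.hstack([a,b]))
print(ctrl.sense()['eef_pos'],ctrl.sense()['grip_width'])
E
```

```text
[633.50629723 -19.96535877 102.33232372] 0.2987999752986528
```

View pics/s1.png

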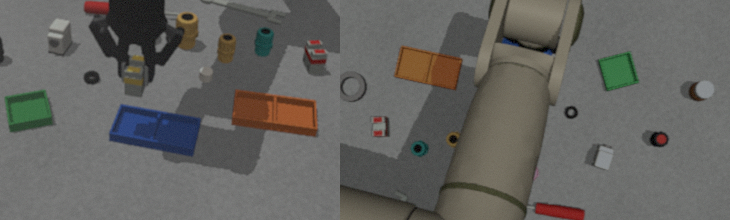

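The die is held upright in the gripper (scene crop px ~(133,70)), above the right-hand bay of the blue tray.

Call:
{"method": "send_rows", "body": {
  "targets": [
    {"offset":[0.1,0,-3],"spin":0},
    {"offset":[0.1,0,-6],"spin":0},
    {"offset":[0.1,0,-7.5],"spin":0},
    {"offset":[0.1,0,-8.1],"spin":0},
    {"offset":[0.1,0,-8.3],"spin":0},
    {"offset":[0.1,0,-8.5],"spin":0},
    {"offset":[0.1,0,-8.6],"spin":0},
    {"offset":[0.1,0,-8.6],"spin":0}
  ]
}}

```text
time_s: 5.45
eef_pos: [635.9, -20.3, 17.4]
ee_rot: [0.0, 0.993, -0.115, 0.001]
force: [-0.7, -0.6, -1.4]
grip_width: 0.299
grip_force: 40.0
```

Call:
{"method": "send_rows", "body": {
  "targets": [
    {"offset":[0,0,0],"spin":0},
    {"offset":[0,0,0],"spin":0}
  ]
}}

```text
time_s: 5.62
eef_pos: [635.8, -20.3, 17.2]
ee_rot: [0.0, 0.993, -0.115, 0.001]
force: [-0.7, 0.3, 1.6]
grip_width: 0.295
grip_force: 40.5
```

Call:
{"method": "send_rows", "body": {
  "targets": [
    {"offset":[0,0,-0.05],"spin":0},
    {"offset":[0,0,-0.1],"spin":0},
    {"offset":[0,0,-0.1],"spin":0},
    {"offset":[0,0,-0.1],"spin":0}
  ]
}}

```text
time_s: 5.95
eef_pos: [635.9, -20.3, 17.2]
ee_rot: [0.0, 0.993, -0.115, 0.001]
force: [-5.3, 1.2, 10.9]
grip_width: 0.295
grip_force: 41.7
```

Contact. Release gently, then lift.

Call:
{"method": "send_rows", "body": {
  "targets": [
    {"offset":[0,0,0.05],"spin":0},
    {"offset":[0,0,0.05],"spin":0},
    {"offset":[0,0,0.05],"spin":0},
    {"offset":[0,0,0.05],"spin":0}
  ],
  "grip": 0.48
}}

```text
time_s: 6.28
eef_pos: [635.5, -20.2, 15.8]
ee_rot: [-0.0, 0.993, -0.115, 0.0]
force: [0.0, -0.6, 0.0]
grip_width: 0.483
grip_force: 0.0
```

Call:
{"method": "send_rows", "body": {
  "targets": [
    {"offset":[0,0,1],"spin":0},
    {"offset":[0,0,3],"spin":0},
    {"offset":[0,0,6],"spin":0},
    {"offset":[0,0,10],"spin":0},
    {"offset":[0,0,13],"spin":0},
    {"offset":[-4,3,13],"spin":0.12},
    {"offset":[-7,6,13],"spin":0.24},
    {"offset":[-8,10,13],"spin":0.32}
  ]
}}

```text
time_s: 6.95
eef_pos: [555.6, 72.4, 146.9]
ee_rot: [0.0, 0.999, 0.046, 0.0]
force: [1.2, 0.4, 0.4]
grip_width: 0.479
grip_force: 0.0
```

Call:
{"method": "send_rows", "body": {
  "targets": [
    {"offset":[-1.4,3.6,0],"spin":0},
    {"offset":[-2.8,7.2,0],"spin":0},
    {"offset":[-4.2,10.8,0],"spin":0},
    {"offset":[-5.6,14.4,0],"spin":0},
    {"offset":[-7,18,0],"spin":0},
    {"offset":[-8.4,21.5,0],"spin":0},
    {"offset":[-8.4,21.5,0],"spin":0},
    {"offset":[-8.4,21.5,0],"spin":0}
  ],
  "grip": 0.9
}}

```text
time_s: 7.62
eef_pos: [473.2, 289.2, 146.4]
ee_rot: [-0.0, 0.999, 0.046, 0.0]
force: [-0.0, -0.7, -0.8]
grip_width: 0.899
grip_force: 0.0
```

```bash
python3 - <<'E'
from h import *
from m import parts,E
E['yel']=(635,-20,50)
print(ctrl.sense()['eef_pos'])
parts('scene',['yel','brass'])
parts('top',['yel','brass'])
E
```

```text
[473.21134793 289.20669173 146.43374144]
scene yel 472 rect [637.9 -20.8] [26.5 43.3] 76.8 mean [641.6 -20.7  46.3] circ 637.6 -20.6 23.8 zmax 54.0
scene brass 256 rect [452.9 139.6] [31.5 30.9] 88.3 mean [456.8 138.6  44.5] circ 452.1 139.5 16.2 zmax 51.8
top yel 271 rect [635.6 -19.9] [26.2 40.5] 76.5 mean [635.  -20.   46.8] circ 635.6 -20.0 23.2 zmax 59.2
top brass 185 rect [449.1 139.7] [28.5 28.6] 2.3 mean [449.1 139.5  47.8] circ 449.6 139.9 14.9 zmax 53.7
```

Call:
{"method": "send_rows", "body": {
  "targets": [
    {"offset":[-0.2,0.5,-4],"spin":0},
    {"offset":[-0.2,0.5,-8],"spin":0},
    {"offset":[-0.2,0.5,-10],"spin":0},
    {"offset":[-0.2,0.5,-12],"spin":0},
    {"offset":[-0.2,0.5,-13],"spin":0},
    {"offset":[-0.2,0.5,-13.4],"spin":0},
    {"offset":[-0.2,0.5,-13.4],"spin":0}
  ]
}}

```text
time_s: 8.3
eef_pos: [472.4, 292.1, 11.8]
ee_rot: [0.0, 0.999, 0.044, -0.0]
force: [0.7, -0.1, -0.2]
grip_width: 0.901
grip_force: 0.0
```

Call:
{"method": "send_rows", "body": {
  "targets": [
    {"offset":[0,0,0],"spin":0},
    {"offset":[0,0,0],"spin":0},
    {"offset":[0,0,0],"spin":0},
    {"offset":[0,0,0],"spin":0},
    {"offset":[0,0,0],"spin":0},
    {"offset":[0,0,0],"spin":0},
    {"offset":[0,0,0],"spin":0},
    {"offset":[0,0,0],"spin":0}
  ],
  "grip": 0.0
}}

```text
time_s: 8.97
eef_pos: [472.4, 293.0, 12.6]
ee_rot: [-0.0, 0.999, 0.044, 0.001]
force: [-1.2, -0.3, 6.6]
grip_width: 0.296
grip_force: 40.3
```

Call:
{"method": "send_rows", "body": {
  "targets": [
    {"offset":[0,0,2],"spin":0},
    {"offset":[0,0,5],"spin":0},
    {"offset":[0,0,9],"spin":0},
    {"offset":[0,0,11],"spin":0},
    {"offset":[0,0,11],"spin":0}
  ]
}}

```text
time_s: 9.38
eef_pos: [473.8, 293.5, 126.4]
ee_rot: [-0.001, 0.999, 0.045, 0.004]
force: [0.0, -0.4, -1.3]
grip_width: 0.296
grip_force: 39.8
```

Call:
{"method": "send_rows", "body": {
  "targets": [
    {"offset":[2.2,-3.1,0],"spin":-0.06},
    {"offset":[4.4,-6.3,0],"spin":-0.12},
    {"offset":[6.6,-9.4,0],"spin":-0.18},
    {"offset":[8.9,-12.5,0],"spin":-0.24},
    {"offset":[11.1,-15.7,0],"spin":-0.32},
    {"offset":[13.3,-18.8,0],"spin":-0.32},
    {"offset":[15.5,-22,0],"spin":-0.32},
    {"offset":[17.7,-25.1,0],"spin":-0.32}
  ]
}}

```text
time_s: 10.05
eef_pos: [649.1, 39.9, 120.0]
ee_rot: [0.0, 0.993, -0.115, -0.001]
force: [0.9, 1.1, -1.4]
grip_width: 0.302
grip_force: 39.8
```

Call:
{"method": "send_rows", "body": {
  "targets": [
    {"offset":[0,0,0],"spin":0},
    {"offset":[0,0,0],"spin":0},
    {"offset":[0,0,0],"spin":0},
    {"offset":[0,0,0],"spin":0}
  ]
}}

```text
time_s: 10.38
eef_pos: [648.2, 42.9, 121.0]
ee_rot: [-0.0, 0.993, -0.115, -0.001]
force: [-0.5, 0.8, -1.2]
grip_width: 0.297
grip_force: 39.9
```

Call:
{"method": "send_rows", "body": {
  "targets": [
    {"offset":[0.2,-0.1,-3.5],"spin":0},
    {"offset":[0.2,-0.1,-7],"spin":0},
    {"offset":[0.2,-0.1,-9],"spin":0},
    {"offset":[0.2,-0.1,-9.8],"spin":0},
    {"offset":[0.2,-0.1,-10.1],"spin":0},
    {"offset":[0.2,-0.1,-10.3],"spin":0},
    {"offset":[0.2,-0.1,-10.4],"spin":0},
    {"offset":[0.2,-0.1,-10.4],"spin":0}
  ]
}}

```text
time_s: 11.05
eef_pos: [651.6, 40.9, 19.2]
ee_rot: [0.0, 0.993, -0.115, 0.001]
force: [0.1, -0.2, -1.1]
grip_width: 0.293
grip_force: 39.9
```

Call:
{"method": "send_rows", "body": {
  "targets": [
    {"offset":[0,0,-0.05],"spin":0},
    {"offset":[0,0,-0.05],"spin":0},
    {"offset":[0,0,-0.05],"spin":0}
  ]
}}

```text
time_s: 11.3
eef_pos: [651.1, 40.7, 17.8]
ee_rot: [0.0, 0.993, -0.115, 0.0]
force: [0.1, 0.1, -1.3]
grip_width: 0.299
grip_force: 39.9
```

Call:
{"method": "send_rows", "body": {
  "targets": [
    {"offset":[0,0,-0.05],"spin":0},
    {"offset":[0,0,-0.1],"spin":0},
    {"offset":[0,0,-0.1],"spin":0},
    {"offset":[0,0,-0.1],"spin":0}
  ]
}}

```text
time_s: 11.63
eef_pos: [651.1, 40.7, 16.7]
ee_rot: [0.0, 0.993, -0.115, 0.0]
force: [-1.8, 0.2, 4.3]
grip_width: 0.3
grip_force: 40.4
```

Call:
{"method": "send_rows", "body": {
  "targets": [
    {"offset":[0,0,0.05],"spin":0},
    {"offset":[0,0,0.05],"spin":0},
    {"offset":[0,0,0.05],"spin":0},
    {"offset":[0,0,0.05],"spin":0}
  ],
  "grip": 0.48
}}

```text
time_s: 11.97
eef_pos: [651.0, 40.8, 16.7]
ee_rot: [-0.0, 0.993, -0.115, -0.0]
force: [1.4, -0.1, 0.1]
grip_width: 0.481
grip_force: 0.0
```

Call:
{"method": "send_rows", "body": {
  "targets": [
    {"offset":[0,0,1],"spin":0},
    {"offset":[0,0,3],"spin":0},
    {"offset":[0,0,6],"spin":0},
    {"offset":[0,0,10],"spin":0},
    {"offset":[-2,1,13],"spin":0},
    {"offset":[-5.5,2.7,13],"spin":0},
    {"offset":[-9,4.4,13],"spin":0},
    {"offset":[-12.5,6.1,13],"spin":0}
  ]
}}

```text
time_s: 12.63
eef_pos: [524.4, 102.2, 147.8]
ee_rot: [-0.0, 0.993, -0.116, 0.001]
force: [0.7, 0.5, 0.1]
grip_width: 0.481
grip_force: 0.0
```

Call:
{"method": "send_rows", "body": {
  "targets": [
    {"offset":[-2.5,1.3,0],"spin":0},
    {"offset":[-5,2.6,0],"spin":0},
    {"offset":[-7.7,3.8,0],"spin":0},
    {"offset":[-7.7,3.8,0],"spin":0},
    {"offset":[-7.7,3.8,0],"spin":0},
    {"offset":[-7.7,3.8,0],"spin":0}
  ],
  "grip": 0.6
}}

```text
time_s: 13.13
eef_pos: [449.7, 139.6, 147.5]
ee_rot: [-0.0, 0.993, -0.115, 0.001]
force: [-0.5, -0.5, 0.5]
grip_width: 0.602
grip_force: 0.0
```

```bash
python3 - <<'E'
from h import *
from m import parts,E
E['yel']=(635,-20,50);E['red']=(649,41,50)
print(ctrl.sense()['eef_pos'])
parts('top',['yel','red'])
parts('scene',['red','brass'])
cap('scene','scene2.png')
cv2.imwrite('pics/s2.png',cv2.resize(cv2.imread('pics/scene2.png')[150:350,140:540],None,fx=2,fy=2))
E
```

```text
[449.73118599 139.62345616 147.53722832]
top yel 271 rect [635.4 -20. ] [26.5 40.6] 77.4 mean [635.  -20.1  47. ] circ 635.9 -20.5 22.9 zmax 57.4
top red 274 rect [649.5  41.6] [27.  41.4] 77.0 mean [648.9  40.9  46.7] circ 649.6 40.6 23.4 zmax 56.0
scene red 481 rect [652.1  40.3] [26.7 42.7] 76.4 mean [655.7  39.9  46.4] circ 651.4 39.6 23.9 zmax 54.7
scene brass 6809 rect [463.3 135.5] [83.7 62.4] 75.9 mean [474.  136.6 302.7] circ 480.6 139.3 31.0 zmax 430.7
```

View pics/s2.png

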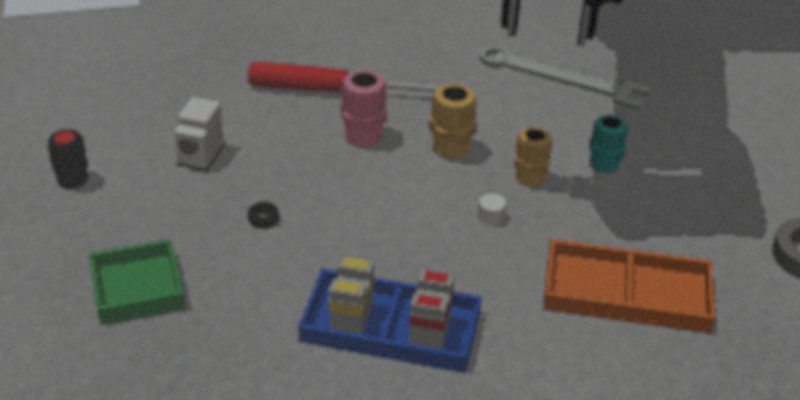

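Both dies stand in the blue tray bays (crop (350,295) and (432,310)); the small brass gland at (533,155) is next.

Call:
{"method": "send_rows", "body": {
  "targets": [
    {"offset":[0,0,-4],"spin":0},
    {"offset":[0,0,-8],"spin":0},
    {"offset":[0,0,-10],"spin":0},
    {"offset":[0,0,-12],"spin":0},
    {"offset":[0,0,-13],"spin":0},
    {"offset":[0,0,-13.4],"spin":0},
    {"offset":[0,0,-13.4],"spin":0}
  ]
}}

```text
time_s: 13.87
eef_pos: [449.1, 139.6, 12.5]
ee_rot: [0.0, 0.993, -0.116, -0.0]
force: [-0.2, -1.0, 0.8]
grip_width: 0.601
grip_force: 0.0
```

Call:
{"method": "send_rows", "body": {
  "targets": [
    {"offset":[0,0,0],"spin":0},
    {"offset":[0,0,0],"spin":0},
    {"offset":[0,0,0],"spin":0},
    {"offset":[0,0,0],"spin":0},
    {"offset":[0,0,0],"spin":0},
    {"offset":[0,0,0],"spin":0}
  ],
  "grip": 0.0,
  "squeeze": 30
}}

```text
time_s: 14.37
eef_pos: [449.8, 139.8, 13.9]
ee_rot: [-0.0, 0.993, -0.115, 0.001]
force: [-1.7, -1.2, 7.6]
grip_width: 0.341
grip_force: 29.9
```

Call:
{"method": "send_rows", "body": {
  "targets": [
    {"offset":[0,0,2],"spin":0},
    {"offset":[0,0,5],"spin":0},
    {"offset":[0,0,9],"spin":0},
    {"offset":[0,0,11],"spin":0},
    {"offset":[0,0,11],"spin":0},
    {"offset":[0,0,11],"spin":0}
  ]
}}

```text
time_s: 14.87
eef_pos: [449.2, 139.8, 123.5]
ee_rot: [-0.0, 0.993, -0.115, 0.001]
force: [-0.4, 0.8, -1.3]
grip_width: 0.35
grip_force: 30.2
```

Call:
{"method": "send_rows", "body": {
  "targets": [
    {"offset":[3,0.7,0],"spin":0},
    {"offset":[6,1.4,0],"spin":0},
    {"offset":[9,2.1,0],"spin":0},
    {"offset":[12,2.8,0],"spin":0},
    {"offset":[14.6,3.3,0],"spin":0},
    {"offset":[14.6,3.3,0],"spin":0},
    {"offset":[14.6,3.3,0],"spin":0},
    {"offset":[14.6,3.3,0],"spin":0}
  ]
}}

```text
time_s: 15.53
eef_pos: [593.8, 172.7, 121.1]
ee_rot: [0.0, 0.993, -0.115, -0.002]
force: [0.1, 0.5, -2.1]
grip_width: 0.347
grip_force: 30.2
```

Call:
{"method": "send_rows", "body": {
  "targets": [
    {"offset":[0,0,-3.5],"spin":0},
    {"offset":[0,0,-7],"spin":0},
    {"offset":[0,0,-9],"spin":0},
    {"offset":[0,0,-9.8],"spin":0},
    {"offset":[0,0,-10.1],"spin":0},
    {"offset":[0,0,-10.3],"spin":0},
    {"offset":[0,0,-10.4],"spin":0},
    {"offset":[0,0,-10.4],"spin":0}
  ]
}}

```text
time_s: 16.2
eef_pos: [595.5, 172.8, 20.1]
ee_rot: [-0.0, 0.993, -0.115, 0.001]
force: [-0.2, 0.4, 0.1]
grip_width: 0.345
grip_force: 30.2
```

Call:
{"method": "send_rows", "body": {
  "targets": [
    {"offset":[0,0,-0.05],"spin":0},
    {"offset":[0,0,-0.1],"spin":0},
    {"offset":[0,0,-0.1],"spin":0}
  ]
}}

```text
time_s: 16.45
eef_pos: [595.1, 172.8, 18.2]
ee_rot: [-0.0, 0.993, -0.115, 0.0]
force: [-0.2, 0.5, -0.8]
grip_width: 0.345
grip_force: 30.2
```

Call:
{"method": "send_rows", "body": {
  "targets": [
    {"offset":[0,0,-0.05],"spin":0},
    {"offset":[0,0,-0.1],"spin":0},
    {"offset":[0,0,-0.1],"spin":0}
  ]
}}

```text
time_s: 16.7
eef_pos: [595.2, 172.8, 18.0]
ee_rot: [-0.0, 0.993, -0.115, 0.0]
force: [-3.5, -0.6, 7.8]
grip_width: 0.348
grip_force: 31.1
```

Call:
{"method": "send_rows", "body": {
  "targets": [
    {"offset":[0,0,0.05],"spin":0},
    {"offset":[0,0,0.05],"spin":0},
    {"offset":[0,0,0.05],"spin":0},
    {"offset":[0,0,0.05],"spin":0}
  ],
  "grip": 0.52
}}

```text
time_s: 17.03
eef_pos: [594.9, 172.7, 17.2]
ee_rot: [0.0, 0.993, -0.115, -0.0]
force: [-0.1, 0.1, -0.6]
grip_width: 0.52
grip_force: 0.0
```

Call:
{"method": "send_rows", "body": {
  "targets": [
    {"offset":[0,0,1],"spin":0},
    {"offset":[0,0,3],"spin":0},
    {"offset":[0,0,6],"spin":0},
    {"offset":[0,0,10],"spin":0},
    {"offset":[-1,-3.5,12],"spin":0},
    {"offset":[-2,-7,13],"spin":0},
    {"offset":[-3,-10.5,13],"spin":0},
    {"offset":[-4,-14,13],"spin":0}
  ]
}}

```text
time_s: 17.7
eef_pos: [554.6, 31.5, 149.0]
ee_rot: [0.0, 0.993, -0.115, 0.001]
force: [0.5, 0.4, 0.1]
grip_width: 0.523
grip_force: 0.0
```

Call:
{"method": "send_rows", "body": {
  "targets": [
    {"offset":[-1.1,-3.8,0],"spin":0},
    {"offset":[-2.2,-7.6,0],"spin":0},
    {"offset":[-3.4,-11.4,0],"spin":0},
    {"offset":[-4.6,-15.2,0],"spin":0},
    {"offset":[-5.8,-19,0],"spin":0},
    {"offset":[-7,-22.8,0],"spin":0},
    {"offset":[-8.2,-26.6,0],"spin":0},
    {"offset":[-9.4,-30.4,0],"spin":0}
  ],
  "grip": 0.7
}}

```text
time_s: 18.37
eef_pos: [460.1, -273.0, 148.2]
ee_rot: [0.0, 0.993, -0.115, 0.0]
force: [1.3, -0.1, 0.7]
grip_width: 0.7
grip_force: 0.0
```

Call:
{"method": "send_rows", "body": {
  "targets": [
    {"offset":[0,0,0],"spin":0},
    {"offset":[0,0,0],"spin":0},
    {"offset":[0,0,0],"spin":0}
  ]
}}

```text
time_s: 18.62
eef_pos: [461.0, -270.8, 147.7]
ee_rot: [-0.0, 0.993, -0.115, 0.0]
force: [-0.8, 0.6, -0.6]
grip_width: 0.698
grip_force: 0.0
```

```bash
python3 - <<'E'
from h import *
from m import parts,trays,E
E['yel']=(635,-20,50);E['red']=(649,41,50);E['brass']=(595,173,52)
print(ctrl.sense()['eef_pos'])
parts('top',['brass','hood']);trays('top')
E
```

```text
[ 461.00580336 -270.798324    147.67579967]
top brass 188 rect [594.4 173.5] [29.3 30. ] 3.7 mean [593.6 171.9  51.3] circ 594.3 172.4 15.2 zmax 59.5
top hood 3242 rect [ 412.4 -174.2] [59.6 83.5] 68.7 mean [ 411.9 -169.8  435. ] circ 386.6 -165.1 27.6 zmax 529.1
top blue 1298 [640.7  10.9] [131.1  68.1] 76.8 z [ 1.   5.9 20. ]
top orange 664 [598.9 203.6] [132.2  67.4] 79.7 z [ 1.9 11.4 20.7]
top green 1018 [ 600.9 -194.7] [66.2 67.4] 15.6 z [ 0.9  5.4 19.2]
```

Call:
{"method": "send_rows", "body": {
  "targets": [
    {"offset":[0,-0.5,-4],"spin":0},
    {"offset":[0,-0.5,-8],"spin":0},
    {"offset":[0,-0.5,-10],"spin":0},
    {"offset":[0,-0.5,-12],"spin":0},
    {"offset":[0,-0.5,-13],"spin":0},
    {"offset":[0,-0.5,-13.5],"spin":0},
    {"offset":[0,-0.5,-13.5],"spin":0}
  ]
}}

```text
time_s: 19.3
eef_pos: [461.2, -275.6, 12.1]
ee_rot: [-0.0, 0.993, -0.115, -0.0]
force: [-0.2, -0.7, -0.4]
grip_width: 0.697
grip_force: 0.0
```

Call:
{"method": "send_rows", "body": {
  "targets": [
    {"offset":[0,0,0],"spin":0},
    {"offset":[0,0,0],"spin":0},
    {"offset":[0,0,0],"spin":0},
    {"offset":[0,0,0],"spin":0},
    {"offset":[0,0,0],"spin":0},
    {"offset":[0,0,0],"spin":0},
    {"offset":[0,0,0],"spin":0}
  ],
  "grip": 0.0,
  "squeeze": 25
}}

```text
time_s: 19.88
eef_pos: [461.5, -276.6, 13.6]
ee_rot: [0.001, 0.993, -0.115, 0.001]
force: [-0.6, 1.4, 6.5]
grip_width: 0.35
grip_force: 24.6
```

Call:
{"method": "send_rows", "body": {
  "targets": [
    {"offset":[0,0,2],"spin":0},
    {"offset":[0,0,5],"spin":0},
    {"offset":[0,0,9],"spin":0},
    {"offset":[0,0,13],"spin":0},
    {"offset":[0,0,13],"spin":0},
    {"offset":[0,0,13],"spin":0}
  ]
}}

```text
time_s: 20.38
eef_pos: [461.6, -276.8, 144.5]
ee_rot: [0.001, 0.993, -0.115, 0.002]
force: [-0.2, -0.5, -1.1]
grip_width: 0.343
grip_force: 25.2
```

Call:
{"method": "send_rows", "body": {
  "targets": [
    {"offset":[0.9,3.2,0],"spin":0},
    {"offset":[1.8,6.4,0],"spin":0},
    {"offset":[2.7,9.6,0],"spin":0},
    {"offset":[3.6,12.8,0],"spin":0},
    {"offset":[4.5,16,0],"spin":0},
    {"offset":[5.4,19.2,0],"spin":0},
    {"offset":[6.3,22.4,0],"spin":0},
    {"offset":[7.2,25.6,0],"spin":0}
  ]
}}

```text
time_s: 21.05
eef_pos: [532.4, -18.5, 140.9]
ee_rot: [-0.0, 0.993, -0.115, -0.001]
force: [0.1, -0.4, -0.4]
grip_width: 0.346
grip_force: 25.1
```

Call:
{"method": "send_rows", "body": {
  "targets": [
    {"offset":[0.9,3.2,0],"spin":0},
    {"offset":[1.8,6.4,0],"spin":0},
    {"offset":[2.7,9.6,0],"spin":0},
    {"offset":[3.6,12.8,0],"spin":0},
    {"offset":[4.5,16,0],"spin":0},
    {"offset":[5.4,19.2,0],"spin":0},
    {"offset":[6.3,22.4,0],"spin":0},
    {"offset":[7.1,25.6,0],"spin":0}
  ]
}}

```text
time_s: 21.72
eef_pos: [603.5, 237.3, 140.5]
ee_rot: [0.0, 0.993, -0.115, -0.001]
force: [0.3, -0.9, 0.1]
grip_width: 0.349
grip_force: 25.1
```

Call:
{"method": "send_rows", "body": {
  "targets": [
    {"offset":[0,0,0],"spin":0},
    {"offset":[0,0,0],"spin":0},
    {"offset":[0,0,0],"spin":0},
    {"offset":[0,0,0],"spin":0}
  ]
}}

```text
time_s: 22.05
eef_pos: [603.7, 234.7, 141.6]
ee_rot: [0.0, 0.993, -0.116, -0.001]
force: [-0.7, 0.0, -0.8]
grip_width: 0.346
grip_force: 25.2
```

Call:
{"method": "send_rows", "body": {
  "targets": [
    {"offset":[0.1,0.1,-4],"spin":0},
    {"offset":[0.1,0.1,-8],"spin":0},
    {"offset":[0.1,0.1,-10],"spin":0},
    {"offset":[0.1,0.1,-11.3],"spin":0},
    {"offset":[0.1,0.1,-11.8],"spin":0},
    {"offset":[0.1,0.1,-12.1],"spin":0},
    {"offset":[0.1,0.1,-12.2],"spin":0},
    {"offset":[0.1,0.1,-12.2],"spin":0}
  ]
}}

```text
time_s: 22.72
eef_pos: [605.7, 236.7, 21.7]
ee_rot: [-0.0, 0.993, -0.115, 0.001]
force: [-0.4, 0.8, -0.3]
grip_width: 0.345
grip_force: 25.2
```

Call:
{"method": "send_rows", "body": {
  "targets": [
    {"offset":[0,0,-0.05],"spin":0},
    {"offset":[0,0,-0.1],"spin":0},
    {"offset":[0,0,-0.1],"spin":0}
  ]
}}

```text
time_s: 22.97
eef_pos: [605.2, 236.8, 19.9]
ee_rot: [-0.0, 0.993, -0.115, 0.0]
force: [-0.2, -0.8, 0.8]
grip_width: 0.347
grip_force: 25.2
```

Call:
{"method": "send_rows", "body": {
  "targets": [
    {"offset":[0,0,-0.05],"spin":0},
    {"offset":[0,0,-0.1],"spin":0},
    {"offset":[0,0,-0.15],"spin":0},
    {"offset":[0,0,-0.15],"spin":0}
  ]
}}

```text
time_s: 23.3
eef_pos: [604.9, 236.8, 17.7]
ee_rot: [0.0, 0.993, -0.115, -0.0]
force: [0.3, -0.7, -1.1]
grip_width: 0.351
grip_force: 25.2
```

Call:
{"method": "send_rows", "body": {
  "targets": [
    {"offset":[0,0,-0.05],"spin":0},
    {"offset":[0,0,-0.05],"spin":0},
    {"offset":[0,0,-0.05],"spin":0}
  ]
}}

```text
time_s: 23.55
eef_pos: [605.0, 236.8, 17.6]
ee_rot: [-0.0, 0.993, -0.115, 0.0]
force: [-1.1, 0.0, 4.2]
grip_width: 0.349
grip_force: 25.5
```

Call:
{"method": "send_rows", "body": {
  "targets": [
    {"offset":[0,0,0.05],"spin":0},
    {"offset":[0,0,0.05],"spin":0},
    {"offset":[0,0,0.05],"spin":0},
    {"offset":[0,0,0.05],"spin":0}
  ],
  "grip": 0.52
}}

```text
time_s: 23.88
eef_pos: [604.9, 236.8, 17.6]
ee_rot: [0.0, 0.993, -0.115, -0.0]
force: [0.2, 0.2, -0.1]
grip_width: 0.519
grip_force: 0.0
```

Call:
{"method": "send_rows", "body": {
  "targets": [
    {"offset":[0,0,1],"spin":0},
    {"offset":[0,0,3],"spin":0},
    {"offset":[0,0,6],"spin":0},
    {"offset":[0,0,10],"spin":0},
    {"offset":[-1.5,-3.3,12],"spin":0},
    {"offset":[-3,-6.6,13],"spin":0},
    {"offset":[-4.5,-9.9,13],"spin":0},
    {"offset":[-6,-13.2,13],"spin":0}
  ]
}}

```text
time_s: 24.55
eef_pos: [544.3, 103.6, 149.4]
ee_rot: [-0.0, 0.993, -0.115, 0.001]
force: [0.7, -1.3, -0.4]
grip_width: 0.514
grip_force: 0.0
```

Call:
{"method": "send_rows", "body": {
  "targets": [
    {"offset":[-1.6,-3.4,0],"spin":0},
    {"offset":[-3.1,-6.8,0],"spin":0},
    {"offset":[-4.7,-10.1,0],"spin":0},
    {"offset":[-6.2,-13.5,0],"spin":0},
    {"offset":[-7.8,-16.9,0],"spin":0},
    {"offset":[-9.3,-20.2,0],"spin":0},
    {"offset":[-10.9,-23.6,0],"spin":-0.04},
    {"offset":[-12.4,-26.9,0],"spin":-0.04}
  ],
  "grip": 0.8
}}

```text
time_s: 25.22
eef_pos: [420.0, -165.8, 148.7]
ee_rot: [0.0, 0.991, -0.136, 0.001]
force: [0.1, 0.3, 0.6]
grip_width: 0.801
grip_force: 0.0
```

Call:
{"method": "send_rows", "body": {
  "targets": [
    {"offset":[0,0,0],"spin":0},
    {"offset":[0,0,0],"spin":0},
    {"offset":[0,0,0],"spin":0},
    {"offset":[0,0,0],"spin":0}
  ]
}}

```text
time_s: 25.55
eef_pos: [421.3, -163.4, 148.1]
ee_rot: [0.0, 0.991, -0.135, 0.0]
force: [-0.2, -1.0, -0.2]
grip_width: 0.802
grip_force: 0.0
```

Call:
{"method": "send_rows", "body": {
  "targets": [
    {"offset":[0,-0.1,-4],"spin":0},
    {"offset":[0,-0.1,-8],"spin":0},
    {"offset":[0,-0.1,-10],"spin":0},
    {"offset":[0,-0.1,-12],"spin":0},
    {"offset":[0,-0.1,-13],"spin":0},
    {"offset":[0,-0.1,-13.5],"spin":0},
    {"offset":[0,-0.1,-13.5],"spin":0}
  ]
}}

```text
time_s: 26.13
eef_pos: [421.0, -164.2, 12.2]
ee_rot: [-0.0, 0.991, -0.134, -0.001]
force: [-0.2, -0.1, -0.4]
grip_width: 0.799
grip_force: 0.0
```

Call:
{"method": "send_rows", "body": {
  "targets": [
    {"offset":[0,0,0],"spin":0},
    {"offset":[0,0,0],"spin":0},
    {"offset":[0,0,0],"spin":0},
    {"offset":[0,0,0],"spin":0},
    {"offset":[0,0,0],"spin":0},
    {"offset":[0,0,0],"spin":0},
    {"offset":[0,0,0],"spin":0}
  ],
  "grip": 0.0,
  "squeeze": 30
}}

```text
time_s: 26.72
eef_pos: [421.5, -165.4, 13.6]
ee_rot: [0.0, 0.991, -0.135, 0.001]
force: [-0.6, 1.9, 6.3]
grip_width: 0.35
grip_force: 30.3
```

Call:
{"method": "send_rows", "body": {
  "targets": [
    {"offset":[0,0,2],"spin":0},
    {"offset":[0,0,5],"spin":0},
    {"offset":[0,0,9],"spin":0},
    {"offset":[0,0,11],"spin":0},
    {"offset":[0,0,11],"spin":0},
    {"offset":[0,0,11],"spin":0}
  ]
}}

```text
time_s: 27.22
eef_pos: [421.1, -165.4, 123.4]
ee_rot: [0.0, 0.991, -0.135, 0.001]
force: [-0.0, -0.9, -2.5]
grip_width: 0.345
grip_force: 30.1
```

Call:
{"method": "send_rows", "body": {
  "targets": [
    {"offset":[2.6,-0.4,0],"spin":0.09},
    {"offset":[5.2,-0.8,0],"spin":0.18},
    {"offset":[7.8,-1.2,0],"spin":0.27},
    {"offset":[10.4,-1.6,0],"spin":0.36},
    {"offset":[13,-2,0],"spin":0.45},
    {"offset":[15.6,-2.5,0],"spin":0.55},
    {"offset":[18,-2.9,0],"spin":0.55},
    {"offset":[18,-2.9,0],"spin":0.55}
  ]
}}

```text
time_s: 27.88
eef_pos: [603.0, -194.4, 119.9]
ee_rot: [-0.001, 0.99, 0.139, -0.001]
force: [-0.6, -0.3, -2.1]
grip_width: 0.346
grip_force: 30.1
```

Call:
{"method": "send_rows", "body": {
  "targets": [
    {"offset":[0,0,0],"spin":0},
    {"offset":[0,0,0],"spin":0},
    {"offset":[0,0,0],"spin":0},
    {"offset":[0,0,0],"spin":0}
  ]
}}

```text
time_s: 28.22
eef_pos: [600.3, -194.1, 122.7]
ee_rot: [-0.0, 0.99, 0.139, -0.0]
force: [0.7, 0.4, -0.9]
grip_width: 0.35
grip_force: 30.1
```

Call:
{"method": "send_rows", "body": {
  "targets": [
    {"offset":[0,0,-3.5],"spin":0},
    {"offset":[0,0,-7],"spin":0},
    {"offset":[0,0,-9],"spin":0},
    {"offset":[0,0,-9.8],"spin":0},
    {"offset":[0,0,-10.2],"spin":0},
    {"offset":[0,0,-10.4],"spin":0},
    {"offset":[0,0,-10.4],"spin":0},
    {"offset":[0,0,-10.4],"spin":0}
  ]
}}

```text
time_s: 28.88
eef_pos: [601.6, -194.6, 20.3]
ee_rot: [0.001, 0.99, 0.139, 0.001]
force: [0.2, 0.6, -1.5]
grip_width: 0.347
grip_force: 30.0
```

Call:
{"method": "send_rows", "body": {
  "targets": [
    {"offset":[0,0,-0.05],"spin":0},
    {"offset":[0,0,-0.1],"spin":0},
    {"offset":[0,0,-0.1],"spin":0}
  ]
}}

```text
time_s: 29.13
eef_pos: [601.1, -194.3, 18.2]
ee_rot: [0.0, 0.99, 0.139, 0.0]
force: [0.4, 0.4, -1.6]
grip_width: 0.346
grip_force: 30.0
```

Call:
{"method": "send_rows", "body": {
  "targets": [
    {"offset":[0,0,-0.05],"spin":0},
    {"offset":[0,0,-0.1],"spin":0},
    {"offset":[0,0,-0.1],"spin":0},
    {"offset":[0,0,-0.1],"spin":0}
  ]
}}

```text
time_s: 29.47
eef_pos: [601.1, -194.4, 17.7]
ee_rot: [0.0, 0.99, 0.139, 0.0]
force: [-2.6, 0.3, 6.0]
grip_width: 0.347
grip_force: 30.8
```

Call:
{"method": "send_rows", "body": {
  "targets": [
    {"offset":[0,0,0.05],"spin":0},
    {"offset":[0,0,0.05],"spin":0},
    {"offset":[0,0,0.05],"spin":0},
    {"offset":[0,0,0.05],"spin":0}
  ],
  "grip": 0.52
}}

```text
time_s: 29.8
eef_pos: [600.9, -194.2, 17.2]
ee_rot: [-0.0, 0.99, 0.139, -0.0]
force: [0.1, 0.1, -0.4]
grip_width: 0.519
grip_force: 0.0
```

Call:
{"method": "send_rows", "body": {
  "targets": [
    {"offset":[0,0,1],"spin":0},
    {"offset":[0,0,3],"spin":0},
    {"offset":[0,0,6],"spin":0},
    {"offset":[0,0,10],"spin":0},
    {"offset":[-3,-2,14],"spin":0},
    {"offset":[-6,-4,17],"spin":0},
    {"offset":[-9,-6,19],"spin":0},
    {"offset":[-12,-8,19],"spin":0}
  ]
}}

```text
time_s: 30.47
eef_pos: [488.5, -270.0, 210.1]
ee_rot: [0.002, 0.99, 0.14, 0.002]
force: [0.2, -1.3, 0.2]
grip_width: 0.518
grip_force: 0.0
```

Call:
{"method": "send_rows", "body": {
  "targets": [
    {"offset":[-3,-2,0],"spin":0},
    {"offset":[-6,-4,0],"spin":0},
    {"offset":[-9,-6,0],"spin":0},
    {"offset":[-12,-8,0],"spin":0},
    {"offset":[-12,-8,0],"spin":0},
    {"offset":[-12,-8,0],"spin":0}
  ]
}}

```text
time_s: 30.97
eef_pos: [367.4, -350.1, 206.5]
ee_rot: [0.0, 0.991, 0.137, 0.0]
force: [0.5, 0.1, -0.6]
grip_width: 0.523
grip_force: 0.0
```

```bash
python3 - <<'E'
from h import *
from m import parts,E
E.update(yel=(635,-20,50),red=(649,41,50),brass=(595,173,52),black=(605,237,52),hood=(601,-194,54))
parts('top',['yel','red','brass','black','hood'])
cap('scene','scene3.png');cap('top','top3.png')
a=cv2.imread('pics/scene3.png')[150:350,140:540]; b=cv2.imread('pics/top3.png')[130:330,150:550]
cv2.imwrite('pics/s3.png',cv2.resize(np.vstack([a,b]),None,fx=1.5,fy=1.5))
E
```

```text
top yel 270 rect [635.4 -20. ] [26.4 40.9] 77.4 mean [634.9 -20.   46.8] circ 635.4 -20.0 23.2 zmax 55.7
top red 273 rect [649.4  41.3] [26.7 41.2] 77.0 mean [648.9  40.8  46.7] circ 649.6 40.6 23.0 zmax 57.0
top brass 190 rect [594.2 173.1] [30.3 29.9] 3.0 mean [593.5 171.8  51.3] circ 594.3 173.3 15.2 zmax 58.6
top black 187 rect [604.3 236.1] [30.6 29. ] 12.1 mean [603.7 235.2  50.9] circ 605.3 236.7 15.3 zmax 58.8
top hood 601 rect [ 601.7 -194.2] [68.2 68.7] 16.0 mean [ 600.2 -192.3   38.5] circ 596.6 -194.3 21.5 zmax 60.7
```

View pics/s3.png

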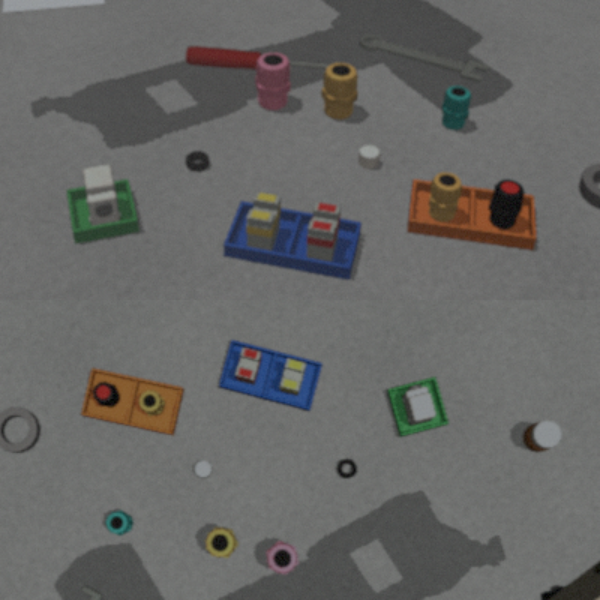

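All five parts stand upright in the correct bays: hood (100,195), dies (263,220) and (322,232), glands (445,198) and (507,205). The arm is clear.

```bash
python3 -c "
from rig import ctrl
print(ctrl.finish_job())"
```

```text
the job is handed in; nothing more can be done
None
```

I sorted all five parts and handed the job in at about 31 s: both dies are in the blue tray, both glands in the orange tray and the hood in the green tray, each upright in its own bay, released and clear of the arm.

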